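Roll a round blank into the V-block and secure it for carving

ROBOT

A 6-joint arm with a two-finger parallel gripper is mounted at the origin on a cart in front of the work surface, level with it; the furniture and walls round the work are solid. World frame = base frame: x ahead of the robot, y to its left, z up, the work surface at z = 0. Lengths are in m, angles in rad, forces in N, time in s.
With the tool pointing down it reaches from about 0.35 to 0.975 m from the base axis. Payload 4.9 kg.
Tool frame: the origin (TCP) lies midway between the tips of the shut fingers; the grasp point (between the pads) lies 19 mm behind it; z points along the fingers, y is the line along which they close (so a half turn about z gives the same grasp; the last joint's range is limited). The gripper opens to 85 mm and grips with 20 to 120 N. Pads are 22 mm wide; open, the fingers measure 114 mm over their backs; the gripper's body (76 mm by 85 mm) begins 54 mm behind the grasp point. The pads swing forward as they close: fully open they stand 13 mm farther back than shut.
Start: joints at [-0.119, 0.053, 1.613, -0, 1.476, -0.119], TCP at [0.625, 0, 0.231] pointing down, gripper open.
Joint ranges: [-3.01, 3.01], [-1.01, 2.22], [0.06, 2.58], [-1.02, 4.17], [0.09, 2.62], [-3.14, 3.14]. Speed limits (rad/s): [2.57, 2.57, 3.14, 3.14, 3.14, 3.14].

INTERFACE

Orientations are given as a unit quaternion [w, x, y, z].
In Python, from plant import manip gives the robot as it stands.
- The arm moves only by the tool carry_out, never from a script. Its argument "moves" is a list of rows, each a list of 7 numbers: the opening, from 0 (shut) to 1 (fully open), then the shift along the tool's x, y, z normalised to -1 to 1, where 1 is 0.4 m, then the turn, a rotation vector about the tool's x, y, z normalised to -1 to 1, where 1 is 0.5 rad. In form: [[grip, dx, dy, dz, rx, ry, rz], ...]. A call has 1 to 8 rows; each row is the pose to reach, as a shift and turn from the pose commanded when the call began, along the tool's axes at that moment; what a row does not reach only later rows make up. A row lasts 1/12 s, in which the tool goes at most 41.7 mm and 7.16 degrees, less where a joint would pass 70% of its speed; a pose out of reach is approached as far as the arm can. A call with a number of a shift or a turn outside -1 to 1 is refused whole. A call with a gripper value outside its range is refused whole. The fingers move at their own pace and stop on an object; the grip force is fixed at half the most. Time passes only in rows, so rows that repeat a pose let the fingers close. It gives the time, the measured TCP pose, the force and the opening at its end, in the units of the state.
- manip.state(): the state, without advancing time (a new reading comes with each control period).
- manip.grab_frame(name): name is "scene" or "side" or "wrist"; returns the picture (420x560x3 uint8, red, green, blue); there is no depth.
- manip.camera_info(name): a dict with "intrinsics" (3x3 intrinsics, pixels), "distortion" ([k1, k2, p1, p2, k3] as OpenCV has them; the pictures are not rectified), "extrinsics" (4x4, takes a point from world to camera coordinates). Camera axes: x right, y down, z forward; pixel columns grow to the right and rows downward; lengths in m; the calibration is good to about 2 mm. A picture is of the moment at which its call begins: read the wrist's pose just before it. camera_info takes no time and is no camera call; for the wrist camera it gives the pose at the moment of the call.
- manip.job_done(): hands the job in, once; it reports no verdict.
The state is a dict: "time": time; "joint_pos": joint angles; "joint_vel": joint speeds; "joint_efforts": joint torques, N m; "tool_pos": TCP position; "tool_rot": TCP orientation; "contact_force": force on the tool from outside, world axes, zero at the start; "ft_torque": the same for the moment, N m; "gripper_width": opening from 0.0 (shut) to 1.0 (fully open).
Only numpy, scipy, OpenCV 4.12 (cv2) and the standard library are available. Lean on these libraries where they do the work, as an engineer would, in place of code of your own. Each camera call takes 0.05 s, during which the arm holds its last target. There are 200 camera calls.

TASK

Get the round wooden blank ready for carving with light pushes of the fingers only, picking nothing up: roll it along the table by its side and up the ramp of the wooden V-block until it drops and lies in the V. Then push it along the V by its end until it rests against the block's end stop, and finally push the wooden turn button round by its peg until it lies square across the top of the blank. Leave the other things on the table where they are.

Things in the scene. Friction and masses are not known exactly. Their poses are not given: they have to be found in the camera images.
- blank: loose round bar of waxed pale wood, 44 mm across, 120 mm long, 0.09-0.18 kg, slippery (friction 0.2), rolls easily. Lies on the table before the ramp, up to 0.2 rad off parallel to the V, middle at v_block x -118 to -138, y -12 to 8 mm. Origin: its middle, on its axis (22 mm above the table at first); y axis = bar axis, x and z turn as it rolls. Past the crest it drops into the V by itself.
- v_block: V-block of darker wood, does not move. Origin on the table below the bottom line of the V; x across the V, from the ramp (robot's side) to the fence, y along it to the end stop, z up. The V's bottom is 4 mm above the table at x 0; its far flank rises at 60 degrees to a fence 40 mm high, x 21-36 mm. All runs from the open end, y -95 mm, to the stop, y 85 mm. Seated, the blank's top is at 56 mm.
- crest (a point): middle of the crest between ramp and V (v_block x -24, y 0 mm), 17 mm above the table. From here the ramp falls straight to the table at v_block x -76 mm, on the robot's side; the near flank of the V falls at 30 degrees to the bottom of the V, on the other side. Axes as the V-block's.
- stop_face (a point): point on the inner face of the end stop, a dark board 14 mm thick and 54 mm high across the V's end (v_block x -8, y 85, z 34 mm), straight ahead of the blank's end. Axes as the V-block's.
- seat (a point): where the blank's middle lies when it is down in the V and its end touches the end stop (v_block x -8, y 25, z 34 mm). Axes as the V-block's.
- pivot (a point): where the turn button's upright pivot meets its post (v_block x 34, y 40 mm, 59 mm above the table), on the fence side of the V. The post is 24 mm along x and 30 mm along y.
- button (a joint): wooden turn button on the post: 18 mm wide, 60 to 72 mm above the table, reaching 65 mm from the pivot. 0 = parked along the fence, pointing to v_block -y; grows clockwise seen from above, the free end swinging towards the ramp side, to a stop at 1.57 rad: square across the V, 3 mm above the seated blank. Starts at 0 to 0.35, turns stiffly (about 1 N at the peg), stays where left.
- peg (a point): middle of the finger peg standing on the button's free end, 46 mm from the pivot axis: 13 mm in diameter, 72 to 95 mm above the table; this point is 83 mm above it.
- stamp: bystander: wooden hand stamp with a knob, 34x34 mm and 57 mm high, standing beside the V-block beyond the end stop. Origin at the centre of its underside.
- gouge_red: bystander: small red-brown gouge with a mushroom handle, 108x26x26 mm, lying on the table beside the V-block's open end. Origin at the centre of its underside, its x axis along its length.
- lino: bystander: lino block on a board, 80x60x13 mm, lying flat on the table towards the right. Origin at the centre of its underside.
There are look-alikes about, which are no part of the job. Of the things shaped like the blank, the wood one is meant.

How it is judged:
By the outcome, as a careful person would: the job done as asked, in the order asked, and still so for the second after the job is handed in, with the robot touching nothing.
It also fails if it takes over 64 s, if anything falls off the work surface, if the arm or the gripper's body presses on something with over 40 N, if the wrist force passes 120 N, or if a joint passes its speed limit or range.

## Working session

There is one attempt and no reset: what is moved stays moved. The work goes in short steps, Python scripts to look and compute and a tool call to move; the robot and the scene stay as the last step left them, time stands still between calls to the robot, and variables do not carry over. Pictures are saved under pics/ and viewed, on a budget of 10 in all, crops included, one or two more only if the job needs it, and the job is handed in when it is done.

Besides the shell and the picture viewer there is one more tool, called after ">>>" as name(argument=value, ...), one argument or row to a line, values as JSON. carry_out: Moves the arm, as the interface text tells. Scaled input: -1 to 1 covers 0.4 m each way for a shift and 0.5 rad each way for a turn. Its arguments: {"type":"object","properties":{"moves":{"type":"array"}},"required":["moves"]}

```bash
mkdir -p pics; ls
python3 - <<'E'
from plant import manip
import cv2,numpy as np
s=manip.state();print(s['time'],s['tool_pos'],s['tool_rot'],s['gripper_width'])
ims=[]
for n in ["scene","side"]:
    f=manip.grab_frame(n);cv2.imwrite(f"pics/{n}0.png",cv2.resize(f[:,:,::-1],(800,600),interpolation=cv2.INTER_CUBIC))
    c=manip.camera_info(n);E=np.array(c["extrinsics"]);print(n,np.round(c["intrinsics"],1).tolist(),np.round(c["distortion"],4),(-E[:3,:3].T@E[:3,3]).round(3),E[2,:3].round(2))
E
```

```text
pics
0.0 [6.24379006e-01 6.57934440e-05 2.30059913e-01] [-8.16184522e-04  7.07110225e-01  7.07102585e-01 -6.30171679e-04] 1.0003720440484756
scene [[467.1, 0.0, 284.5], [0.0, 467.1, 210.4], [0.0, 0.0, 1.0]] [0.0074 0.     0.     0.     0.    ] [ 0.082 -0.779  0.881] [ 0.4   0.48 -0.78]
side [[461.8, 0.0, 283.0], [0.0, 461.8, 206.3], [0.0, 0.0, 1.0]] [-0.026  0.     0.     0.     0.   ] [ 0.57  -1.351  0.485] [-0.04  0.94 -0.35]
```

View pics/scene0.png

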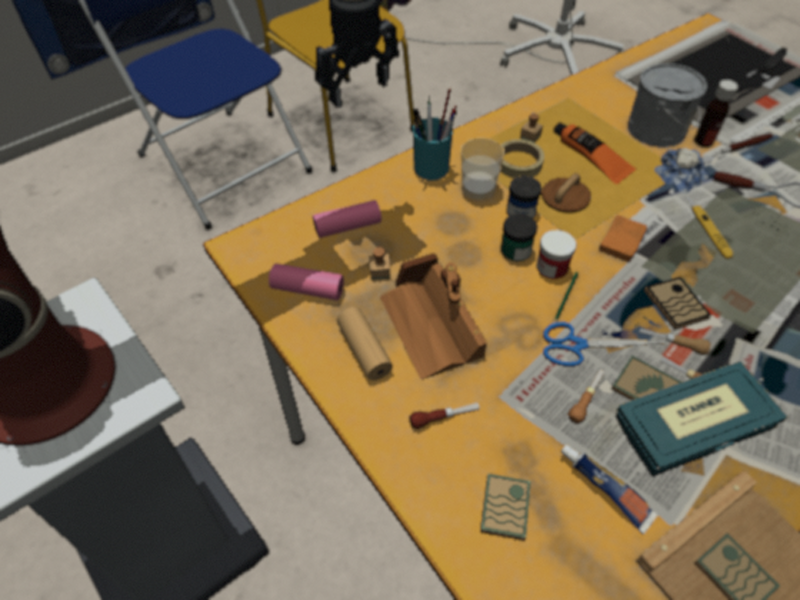

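View pics/side0.png

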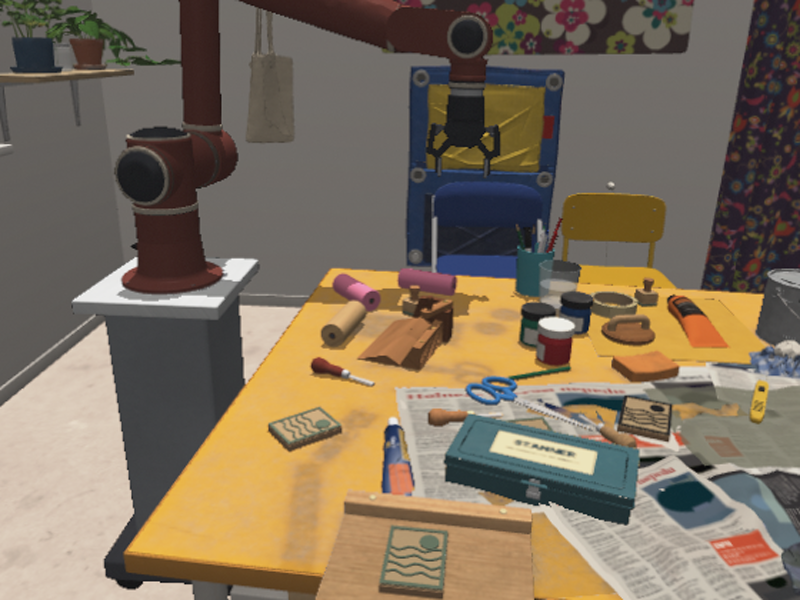

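Run:
```python
from plant import manip
import cv2,numpy as np
f=manip.grab_frame("scene");c=f[170:275,230:370];cv2.imwrite("pics/scene1.png",cv2.resize(c[:,:,::-1],(800,600),interpolation=cv2.INTER_CUBIC))
f=manip.grab_frame("wrist");cv2.imwrite("pics/wrist0.png",cv2.resize(f[:,:,::-1],(800,600),interpolation=cv2.INTER_CUBIC))
c=manip.camera_info("wrist");E=np.array(c["extrinsics"]);print(np.round(c["intrinsics"],1).tolist(),np.round(c["distortion"],4),(-E[:3,:3].T@E[:3,3]).round(3),E[:3,:3].round(2))
```

```text
[[347.1, 0.0, 277.0], [0.0, 347.1, 207.9], [0.0, 0.0, 1.0]] [-0.0299  0.      0.      0.      0.    ] [0.625 0.071 0.372] [[ 1.    0.   -0.  ]
 [ 0.   -0.96  0.27]
 [-0.   -0.27 -0.96]]
```

View pics/scene1.png

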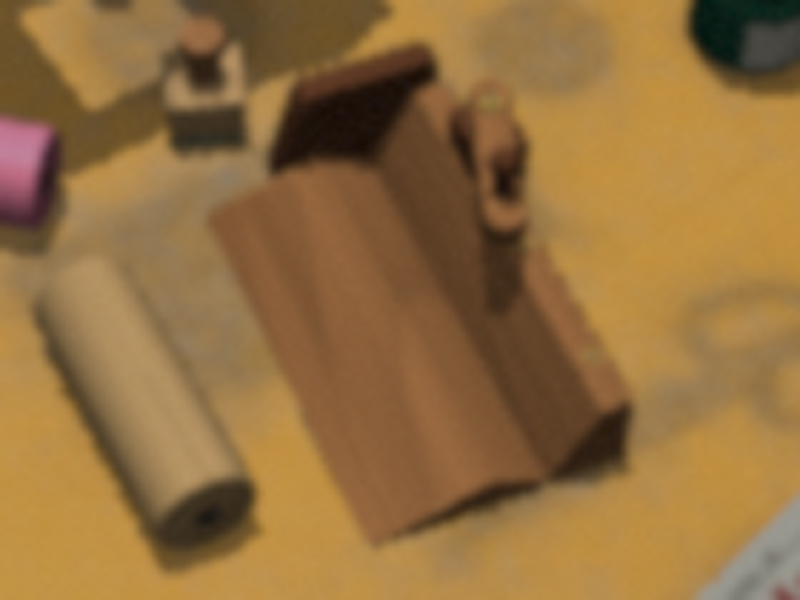

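View pics/wrist0.png

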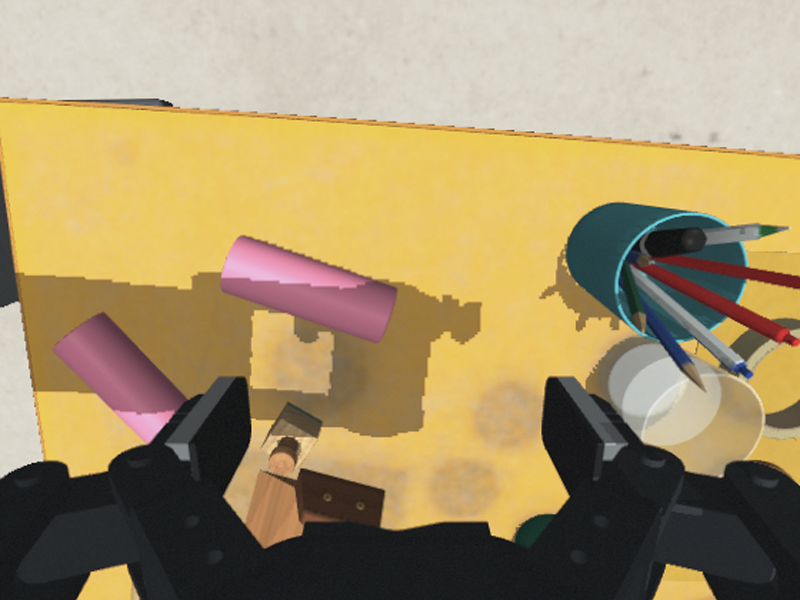

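```bash
cat > h.py <<'E'
from plant import manip
import cv2,numpy as np
from scipy.optimize import least_squares
def cam(n):
    c=manip.camera_info(n);E=np.array(c["extrinsics"]);return E,np.array(c["intrinsics"],float),np.array(c["distortion"],float)
def proj(P,C):
    E,K,d=C;return cv2.projectPoints(np.float64(P).reshape(-1,1,3),cv2.Rodrigues(E[:3,:3])[0],E[:3,3],K,d)[0][:,0]
def pl(P,q):  # block mm -> world m
    P=np.atleast_2d(P)/1000.;c,s=np.cos(q[2]),np.sin(q[2])
    return np.c_[q[0]+c*P[:,0]-s*P[:,1],q[1]+s*P[:,0]+c*P[:,1],P[:,2]]
def ray(uv,C,z):
    E,K,d=C;r=cv2.undistortPoints(np.float64(uv).reshape(-1,1,2),K,d)[:,0]
    D=np.c_[r,np.ones(len(r))]@E[:3,:3];o=-E[:3,:3].T@E[:3,3];return o+D*((z-o[2])/D[:,2])[:,None]
E
python3 - <<'E'
from h import *
C=cam("scene")
M=np.array([[-76,-95,0],[-76,85,0],[-24,-95,17],[0,-95,4],[21,-95,40],[36,-95,40],[36,-95,0],[0,85,4]])
U=np.array([[376,543],[210,217],[492,486],[546,482],[607,412],[630,402],[625,468],[372,160]])
f=lambda u:(np.array(u)+.5)/5.714-.5+[230,170]
g=lambda p:(p-[230,170]+.5)*5.714-.5
r=least_squares(lambda q:(proj(pl(M,q),C)-f(U)).ravel(),[.5,0,0.1],loss='soft_l1');q=r.x
print(q.round(4));print((proj(pl(M,q),C)-f(U)).round(2).tolist())
np.save("q.npy",q)
e=ray(f([[208,512],[78,283]]),C,.022);print(e.round(4), np.linalg.norm(e[0]-e[1]))
c,s=np.cos(q[2]),np.sin(q[2]);print(((e[:,:2]-q[:2])@np.array([[c,-s],[s,c]])*1000).round(1))
for a in (0,.2,.35):
  print(a,g(proj(pl([[34,40,72],[34-46*np.sin(a),40-46*np.cos(a),72],[34-46*np.sin(a),40-46*np.cos(a),95],[34-65*np.sin(a),40-65*np.cos(a),72]],q),C)).round(0).tolist())
print(pl([[-8,25,34],[34,40,60]],q).round(4))
E
```

```text
[ 0.5509 -0.2986 -0.3112]
[[-1.48, 1.15], [-0.47, -0.47], [0.14, -0.37], [0.17, 0.25], [-0.65, 0.46], [1.5, 0.15], [0.68, -1.2], [0.08, -0.27]]
[[ 0.4041 -0.3247  0.022 ]
 [ 0.4311 -0.2041  0.022 ]] 0.12358862186728466
[[-131.8  -69.8]
 [-143.    53.3]]
0 [[495.0, 105.0], [543.0, 186.0], [547.0, 148.0], [563.0, 221.0]]
0.2 [[495.0, 105.0], [521.0, 191.0], [524.0, 153.0], [532.0, 228.0]]
0.35 [[495.0, 105.0], [503.0, 192.0], [507.0, 154.0], [507.0, 230.0]]
[[ 0.551  -0.2724  0.034 ]
 [ 0.5955 -0.2709  0.06  ]]
```

```bash
cat >> h.py <<'E'
from scipy.spatial.transform import Rotation as R
q=np.load("q.npy")
def st():
    s=manip.state();w=s['tool_rot'];T=R.from_quat([w[1],w[2],w[3],w[0]]);p=np.array(s['tool_pos'])
    c,sn=np.cos(q[2]),np.sin(q[2]);B=np.array([[c,-sn,0],[sn,c,0],[0,0,1]])
    return s,p,T,B
def to(x,y,z,show=True):
    s,p,T,B=st();tgt=pl([[x,y,z]],q)[0]
    D=R.from_matrix(B@np.diag([1,-1,-1]));rv=(T.inv()*D).as_rotvec()
    bl=B.T@(p-[q[0],q[1],0])*1000
    print("t",round(s['time'],2),"blk mm",bl.round(1),"g",round(s['gripper_width'],2),"F",(B.T@np.array(s['contact_force'])).round(1))
    print("row",(T.inv().apply(tgt-p)/.4).round(3),(rv/.5).round(3))
E
python3 - <<'E'
from h import *
to(-200,-8,200)
E
```

```text
t 0.2 blk mm [-21.3 306.9 230.5] g 1.0 F [-0.5 -0.5 -0.7]
row [-0.613 -0.666  0.077] [-2.000e-03  2.000e-03  3.764e+00]
```

>>> carry_out(
  moves=[
    [0.8,-0.6,-0.66,0.08,0,0,1],
    [0.8,-0.6,-0.66,0.08,0,0,1],
    [0.8,-0.6,-0.66,0.08,0,0,1],
    [0.8,-0.6,-0.66,0.08,0,0,1],
  ],
)

```text
time: 0.53
tool_pos: [0.5007, -0.1123, 0.2158]
tool_rot: [-0.0, 0.861, 0.508, -0.0]
contact_force: [-0.0, -0.2, 0.0]
gripper_width: 0.801
```

>>> carry_out(
  moves=[
    [0.8,0,0,0,0,0,1],
    [0.8,0,0,0,0,0,1],
    [0.8,0,0,0,0,0,1],
    [0.8,0,0,0,0,0,1],
  ],
)

```text
time: 0.87
tool_pos: [0.5017, -0.112, 0.2163]
tool_rot: [-0.0, 0.961, 0.278, -0.0]
contact_force: [0.2, -0.3, -0.6]
gripper_width: 0.798
```

>>> carry_out(
  moves=[
    [0.8,0,0,0,0,0,1],
    [0.8,0,0,0,0,0,1],
    [0.8,0,0,0,0,0,1],
    [0.8,0,0,0,0,0,1],
  ],
)

```text
time: 1.2
tool_pos: [0.502, -0.1116, 0.2162]
tool_rot: [-0.0, 0.999, 0.032, -0.0]
contact_force: [-0.1, -0.8, 0.7]
gripper_width: 0.8
```

Run:
```python
from h import *
to(-200,-8,200)
```

```text
t 1.2 blk mm [-103.8  163.   216.2] g 0.8 F [ 0.2 -0.8  0.7]
row [-0.38   0.31   0.041] [-0.     0.001  0.751]
```

>>> carry_out(
  moves=[
    [0.8,-0.38,0.31,0.04,0,0,0.75],
    [0.8,-0.38,0.31,0.04,0,0,0.75],
    [0.8,-0.38,0.31,0.04,0,0,0.75],
    [0.8,-0.38,0.31,0.04,0,0,0.75],
    [0.8,-0.38,0.31,0.04,0,0,0.75],
    [0.8,-0.38,0.31,0.04,0,0,0.75],
    [0.8,-0.38,0.31,0.04,0,0,0.75],
  ],
)

```text
time: 1.78
tool_pos: [0.3584, -0.2468, 0.2002]
tool_rot: [-0.0, 0.988, -0.153, 0.0]
contact_force: [0.8, 0.4, -0.3]
gripper_width: 0.8
```

Run:
```python
from h import *
to(-200,-8,200)
f=manip.grab_frame("wrist");cv2.imwrite("pics/wrist1.png",cv2.resize(f[:,:,::-1],(800,600),interpolation=cv2.INTER_CUBIC))
```

```text
t 1.78 blk mm [-199.2   -9.7  200.2] g 0.8 F [ 0.6  0.6 -0.3]
row [-0.002 -0.004  0.   ] [-0.001 -0.     0.007]
```

View pics/wrist1.png

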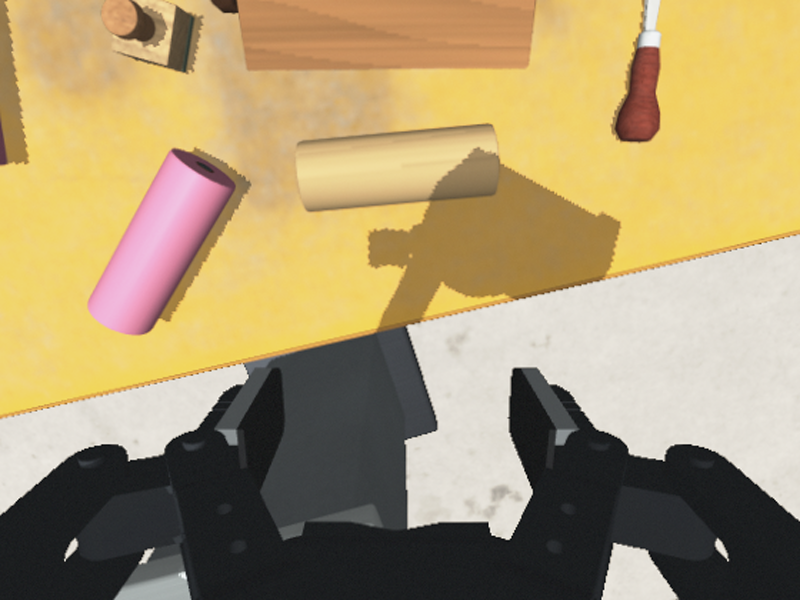

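Run:
```python
from h import *
C=cam("wrist");f=lambda u:(np.array(u)+.5)*.7-.5
s,p,T,B=st()
b=lambda W:((W-[q[0],q[1],0])@B*1000).round(1).tolist()
print(b(ray(f([[247,69],[528,68]]),C,0)))
print(b(ray(f([[303,177],[496,160]]),C,.022)))
print(b(ray(f([[400,330],[0,416]]),C,0)))
```

```text
[[-75.4, 88.0, 0.0], [-73.9, -91.3, 0.0]]
[[-141.8, 50.9, 22.0], [-130.8, -69.8, 22.0]]
[[-251.2, -11.1, 0.0], [-325.3, 303.1, 0.0]]
```

Run:
```python
import numpy as np
q=np.load("q.npy");c,s=np.cos(q[2]),np.sin(q[2]);q[:2]+=np.array([c*1-s*2.5,s*1+c*2.5])/1000;np.save("q.npy",q)
from h import *
to(-188,-12,6)
```

```text
t 1.83 blk mm [-199.6  -11.4  200.4] g 0.8 F [ 0.6  0.  -0.1]
row [0.029 0.002 0.486] [-0.001 -0.001  0.011]
```

>>> carry_out(
  moves=[
    [0.8,0.025,0,0.1,0,0,0],
    [0.8,0.025,0,0.2,0,0,0],
    [0.8,0.025,0,0.3,0,0,0],
    [0.8,0.025,0,0.38,0,0,0],
    [0.8,0.025,0,0.43,0,0,0],
    [0.8,0.025,0,0.46,0,0,0],
    [0.8,0.025,0,0.486,0,0,0],
    [0.8,0.025,0,0.486,0,0,0],
  ],
)

```text
time: 2.5
tool_pos: [0.3684, -0.2471, 0.0038]
tool_rot: [-0.001, 0.989, -0.151, -0.002]
contact_force: [-0.4, 0.4, -0.1]
gripper_width: 0.806
```

>>> carry_out(
  moves=[
    [0.8,0.01,0,0,0,0,0],
    [0.8,0.02,0,0,0,0,0],
    [0.8,0.03,0,0,0,0,0],
    [0.8,0.04,0,0,0,0,0],
    [0.8,0.05,0,0,0,0,0],
    [0.8,0.06,0,0,0,0,0],
    [0.8,0.07,0,0,0,0,0],
    [0.8,0.08,0,0,0,0,0],
  ],
)

```text
time: 3.17
tool_pos: [0.3998, -0.2589, 0.0062]
tool_rot: [0.0, 0.988, -0.152, 0.0]
contact_force: [-0.9, -0.1, -0.1]
gripper_width: 0.8
```

Run:
```python
from h import *
to(-188,-12,6)
f=manip.grab_frame("wrist");cv2.imwrite("pics/wrist2.png",f[:,:,::-1])
```

```text
t 3.17 blk mm [-157.   -11.     6.2] g 0.8 F [-0.8 -0.4 -0.1]
row [-0.078  0.002  0.   ] [ 0.    -0.     0.014]
```

View pics/wrist2.png

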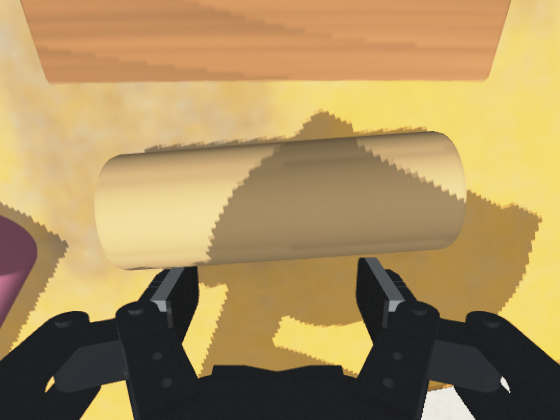

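>>> carry_out(
  moves=[
    [0.8,0.01,0,0,0,0,0],
    [0.8,0.02,0,0,0,0,0],
    [0.8,0.03,0,0,0,0,0],
    [0.8,0.04,0,0,0,0,0],
    [0.8,0.05,0,0,0,0,0],
    [0.8,0.06,0,0,0,0,0],
    [0.8,0.07,0,0,0,0,0],
    [0.8,0.08,0,0,0,0,0],
  ],
)

```text
time: 3.88
tool_pos: [0.4303, -0.2684, 0.006]
tool_rot: [-0.0, 0.988, -0.152, 0.0]
contact_force: [-0.2, 0.5, 0.3]
gripper_width: 0.803
```

>>> carry_out(
  moves=[
    [0.8,0.01,0,0,0,0,0],
    [0.8,0.02,0,0,0,0,0],
    [0.8,0.03,0,0,0,0,0],
    [0.8,0.04,0,-0.003,0,0,0],
    [0.8,0.05,0,-0.006,0,0,0],
    [0.8,0.06,0,-0.01,0,0,0],
    [0.8,0.07,0,-0.013,0,0,0],
    [0.8,0.08,0,-0.016,0,0,0],
  ],
)

```text
time: 4.55
tool_pos: [0.4609, -0.278, 0.0127]
tool_rot: [0.0, 0.988, -0.151, 0.0]
contact_force: [-1.6, -0.0, 0.9]
gripper_width: 0.797
```

Run:
```python
from h import *
to(-188,-12,6)
f=manip.grab_frame("wrist");cv2.imwrite("pics/wrist3.png",f[:,:,::-1])
```

```text
t 4.55 blk mm [-93.1 -10.5  12.7] g 0.8 F [-1.5 -0.5  0.9]
row [-0.237  0.002  0.017] [ 0.    -0.     0.014]
```

View pics/wrist3.png

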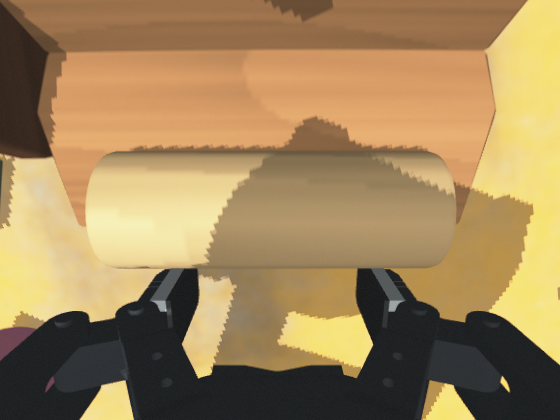

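>>> carry_out(
  moves=[
    [0.8,0.008,0,-0.003,0,0,0],
    [0.8,0.016,0,-0.006,0,0,0],
    [0.8,0.024,0,-0.008,0,0,0],
    [0.8,0.032,0,-0.01,0,0,0],
    [0.8,0.04,0,-0.013,0,0,0],
    [0.8,0.048,0,-0.016,0,0,0],
    [0.8,0.056,0,-0.018,0,0,0],
    [0.8,0.064,0,-0.021,0,0,0],
  ],
)

```text
time: 5.27
tool_pos: [0.4851, -0.2856, 0.0209]
tool_rot: [-0.0, 0.988, -0.152, -0.0]
contact_force: [-0.9, -0.4, 0.3]
gripper_width: 0.798
```

>>> carry_out(
  moves=[
    [0.8,0.006,0,-0.002,0,0,0],
    [0.8,0.012,0,-0.004,0,0,0],
    [0.8,0.018,0,-0.006,0,0,0],
    [0.8,0.024,0,-0.008,0,0,0],
    [0.8,0.03,0,-0.01,0,0,0],
    [0.8,0.03,0,-0.01,0,0,0],
  ],
)

```text
time: 5.77
tool_pos: [0.497, -0.2895, 0.0252]
tool_rot: [0.0, 0.988, -0.152, 0.001]
contact_force: [0.1, -0.3, 0.3]
gripper_width: 0.8
```

Run:
```python
from h import *
to(-188,-12,6)
f=manip.grab_frame("wrist");cv2.imwrite("pics/wrist4.png",f[:,:,::-1])
```

```text
t 5.77 blk mm [-55.1 -10.3  25.2] g 0.8 F [ 0.1 -0.2  0.3]
row [-0.332  0.002  0.048] [ 0.    -0.002  0.014]
```

View pics/wrist4.png

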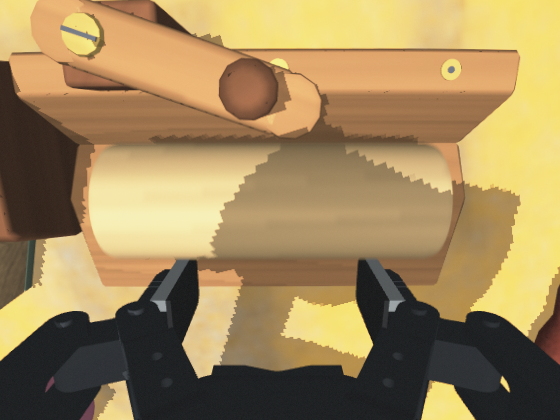

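Run:
```python
from h import *
C=cam("wrist");s,p,T,B=st()
b=lambda uv,z:((ray([uv],C,z)-[q[0],q[1],0])@B*1000).round(1).tolist()[0]
print("ends",b([454,200],.034),b([88,200],.034),"peg",b([248,88],.095),"pivot",b([82,34],.073),"fence ends in top",b([515,95],.04),"open end crest",b([440,284],.017))
```

```text
ends [-19.7, -79.2, 34.0] [-20.7, 66.1, 34.0] peg [18.2, -2.9, 95.0] pivot [32.2, 39.9, 73.0] fence ends in top [20.2, -92.4, 40.0] open end crest [-65.9, -87.7, 17.0]
```

>>> carry_out(
  moves=[
    [0.8,-0.03,0,-0.05,0,0,0],
    [0.8,-0.03,0,-0.15,0,0,0],
    [0,-0.03,0,-0.21,0,0,0],
    [0,0.03,0.1,-0.21,0,0,0],
    [0,0.1,0.18,-0.21,0,0,0],
    [0,0.118,0.22,-0.21,0,0,0],
    [0,0.118,0.22,-0.21,0,0,0],
    [0,0.118,0.22,-0.21,0,0,0],
  ],
)

```text
time: 6.48
tool_pos: [0.5148, -0.3881, 0.1085]
tool_rot: [-0.0, 0.988, -0.152, -0.0]
contact_force: [0.0, -0.1, -0.9]
gripper_width: 0.002
```

Run:
```python
from h import *
to(-8,-98,34)
```

```text
t 6.48 blk mm [ -8.  -98.7 108.5] g 0.0 F [ 0.1 -0.1 -0.9]
row [ 0.    -0.002  0.186] [-0.001  0.001  0.011]
```

>>> carry_out(
  moves=[
    [0,0,0,0.08,0,0,0],
    [0,0,0,0.15,0,0,0],
    [0,0,0,0.186,0,0,0],
    [0,0,0,0.186,0,0,0],
    [0,0,-0.01,0.186,0,0,0],
    [0,0,-0.02,0.186,0,0,0],
    [0,0,-0.03,0.186,0,0,0],
    [0,0,-0.038,0.186,0,0,0],
  ],
)

```text
time: 7.15
tool_pos: [0.5208, -0.3729, 0.0366]
tool_rot: [0.001, 0.988, -0.151, 0.001]
contact_force: [-0.5, 0.5, 0.7]
gripper_width: 0.002
```

>>> carry_out(
  moves=[
    [0,0,-0.007,0,0,0,0],
    [0,0,-0.014,0,0,0,0],
    [0,0,-0.021,0,0,0,0],
    [0,0,-0.028,0,0,0,0],
    [0,0,-0.035,0,0,0,0],
    [0,0,-0.042,0,0,0,0],
  ],
)

```text
time: 7.65
tool_pos: [0.5246, -0.3565, 0.0344]
tool_rot: [0.0, 0.988, -0.152, -0.0]
contact_force: [-0.5, -0.7, -0.1]
gripper_width: 0.003
```

Run:
```python
from h import *
to(-8,-50,34)
```

```text
t 7.65 blk mm [ -8.3 -65.7  34.4] g 0.0 F [-0.2 -0.8 -0.1]
row [ 0.001 -0.039  0.001] [ 0.    -0.     0.014]
```

Continue slowly until force rises at the stop.

>>> carry_out(
  moves=[
    [0,0,-0.005,0,0,0,0],
    [0,0,-0.01,0,0,0,0],
    [0,0,-0.015,0,0,0,0],
    [0,0,-0.02,0,0,0,0],
    [0,0,-0.025,0,0,0,0],
  ],
)

```text
time: 8.07
tool_pos: [0.5276, -0.347, 0.0344]
tool_rot: [-0.0, 0.988, -0.152, -0.0]
contact_force: [-0.7, -0.8, 0.3]
gripper_width: -0.004
```

>>> carry_out(
  moves=[
    [0,0,-0.004,0,0,0,0],
    [0,0,-0.008,0,0,0,0],
  ],
)

```text
time: 8.23
tool_pos: [0.5285, -0.3439, 0.0344]
tool_rot: [-0.0, 0.988, -0.152, -0.0]
contact_force: [-0.8, -1.8, -0.2]
gripper_width: -0.0
```

>>> carry_out(
  moves=[
    [0,0,-0.004,0,0,0,0],
    [0,0,-0.008,0,0,0,0],
  ],
)

```text
time: 8.4
tool_pos: [0.5295, -0.3409, 0.0343]
tool_rot: [-0.0, 0.988, -0.152, -0.0]
contact_force: [0.4, -0.5, -0.2]
gripper_width: -0.002
```

Run:
```python
from h import *
to(-8,-50,34)
f=manip.grab_frame("wrist");cv2.imwrite("pics/wrist5.png",f[:,:,::-1])
```

```text
t 8.4 blk mm [ -8.5 -49.3  34.3] g -0.0 F [ 0.5 -0.4 -0.2]
row [0.001 0.002 0.001] [-0.     0.     0.014]
```

View pics/wrist5.png

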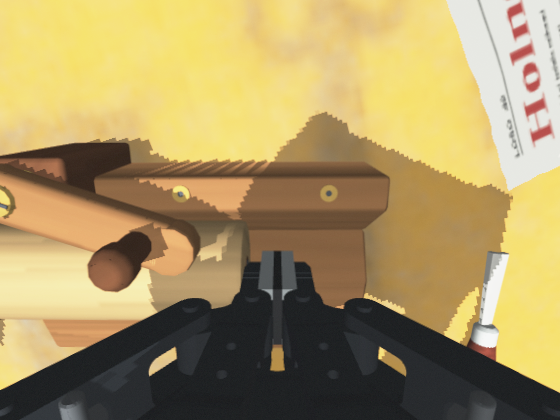

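>>> carry_out(
  moves=[
    [0,0,-0.003,0,0,0,0],
    [0,0,-0.006,0,0,0,0],
    [0,0,-0.006,0,0,0,0],
  ],
)

```text
time: 8.7
tool_pos: [0.5298, -0.3407, 0.0349]
tool_rot: [0.002, 0.988, -0.151, 0.0]
contact_force: [-2.9, -6.6, -0.2]
gripper_width: 0.001
```

>>> carry_out(
  moves=[
    [0,0,-0.003,0,0,0,0],
    [0,0,-0.006,0,0,0,0],
    [0,0,-0.006,0,0,0,0],
  ],
)

```text
time: 8.95
tool_pos: [0.5301, -0.3407, 0.0355]
tool_rot: [0.004, 0.988, -0.151, 0.0]
contact_force: [-4.7, -13.3, 0.6]
gripper_width: -0.003
```

>>> carry_out(
  moves=[
    [0,0,-0.003,0,0,0,0],
    [0,0,-0.006,0,0,0,0],
    [0,0,-0.006,0,0,0,0],
  ],
)

```text
time: 9.2
tool_pos: [0.5305, -0.3407, 0.0362]
tool_rot: [0.006, 0.988, -0.151, 0.0]
contact_force: [-7.8, -18.9, -0.4]
gripper_width: -0.0
```

>>> carry_out(
  moves=[
    [0,0,0.03,0,0,0,0],
    [0,0,0.07,0,0,0,0],
    [0,0,0.07,-0.08,0,0,0],
    [0,0,0.07,-0.16,0,0,0],
    [0,0.08,0.07,-0.16,0,0,0],
    [0,0.132,0.07,-0.16,0,0,0],
    [0,0.132,0.07,-0.16,0,0,0],
    [0,0.132,0.07,-0.16,0,0,0],
  ],
)

```text
time: 9.87
tool_pos: [0.5739, -0.3768, 0.098]
tool_rot: [-0.0, 0.988, -0.151, -0.0]
contact_force: [-0.2, 0.1, -0.1]
gripper_width: 0.002
```

Run:
```python
from h import *
to(43,-10,79)
f=manip.grab_frame("wrist");cv2.imwrite("pics/wrist6.png",f[:,:,::-1])
f=manip.grab_frame("side");cv2.imwrite("pics/side6.png",cv2.resize(f[175:265,240:360,::-1],(800,600),interpolation=cv2.INTER_CUBIC))
```

```text
t 9.87 blk mm [ 44.8 -69.9  98. ] g 0.0 F [-0.2  0.1 -0.1]
row [-0.003 -0.15   0.048] [-0.002  0.002  0.015]
```

View pics/side6.png

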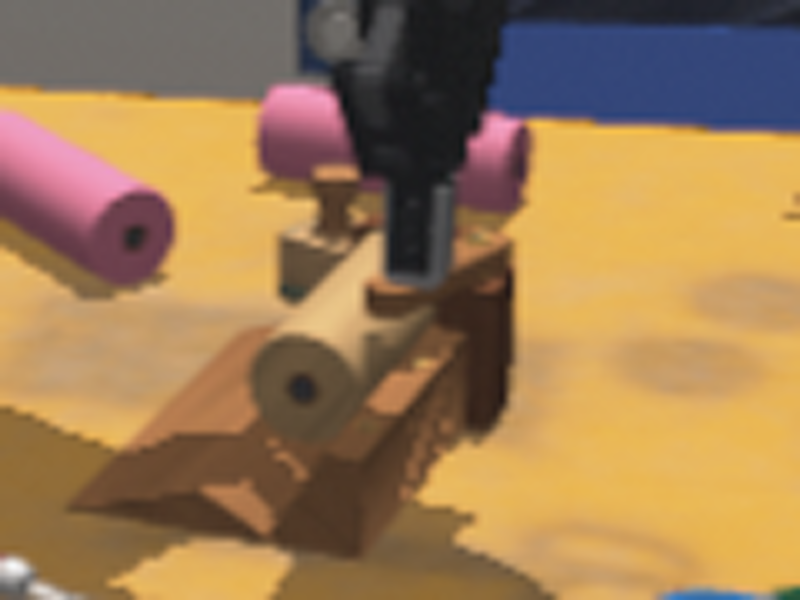

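>>> carry_out(
  moves=[
    [0,0.003,-0.07,0.02,0,0,0],
    [0,0.003,-0.12,0.045,0,0,0],
    [0,0.003,-0.145,0.045,0,0,0],
    [0,0.003,-0.145,0.045,0,0,0],
    [0,-0.01,-0.145,0.045,0,0,0],
    [0,-0.022,-0.145,0.045,0,0,0],
    [0,-0.036,-0.146,0.045,0,0,0],
    [0,-0.051,-0.147,0.045,0,0,0],
  ],
)

```text
time: 10.63
tool_pos: [0.5714, -0.3156, 0.0812]
tool_rot: [0.001, 0.988, -0.152, 0.001]
contact_force: [0.5, -0.8, -0.4]
gripper_width: 0.003
```

Run:
```python
from h import *
to(13,-8,80)
```

```text
t 10.63 blk mm [ 23.6 -12.4  81.2] g 0.0 F [ 0.8 -0.6 -0.4]
row [-0.027 -0.011  0.003] [ 0.002 -0.003  0.012]
```

>>> carry_out(
  moves=[
    [0,-0.013,-0.005,0.002,0,0,0],
    [0,-0.027,-0.011,0.002,0,0,0],
    [0,-0.036,-0.019,0.002,0,0,0],
    [0,-0.046,-0.028,0.002,0,0,0],
    [0,-0.0555,-0.038,0.002,0,0,0],
    [0,-0.064,-0.0485,0.002,0,0,0],
    [0,-0.0715,-0.0585,0.002,0,0,0],
  ],
)

```text
time: 11.22
tool_pos: [0.5509, -0.283, 0.0793]
tool_rot: [0.0, 0.988, -0.151, -0.001]
contact_force: [-0.7, -0.7, -0.2]
gripper_width: 0.003
```

Run:
```python
from h import *
to(-8,19,80)
f=manip.grab_frame("wrist");cv2.imwrite("pics/wrist7.png",f[:,:,::-1])
```

```text
t 11.22 blk mm [-5.8 12.4 79.3] g 0.0 F [-0.4 -0.9 -0.2]
row [-0.005 -0.017 -0.002] [0.001 0.002 0.015]
```

View pics/wrist7.png

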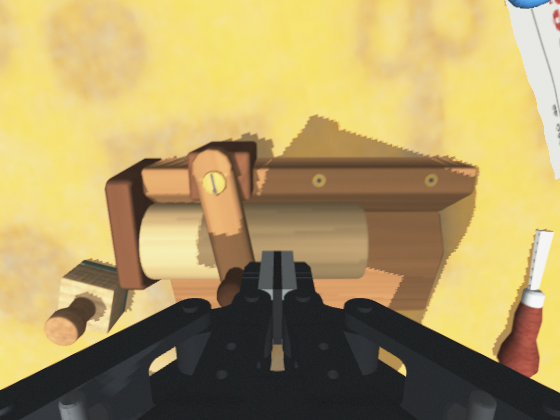

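>>> carry_out(
  moves=[
    [0,-0.003,-0.006,0,0,0,0],
    [0,-0.005,-0.012,0,0,0,0],
    [0,-0.005,-0.016,0,0,0,0],
    [0,-0.005,-0.018,0,0,0,0],
  ],
)

```text
time: 11.6
tool_pos: [0.5513, -0.2758, 0.0792]
tool_rot: [-0.0, 0.988, -0.151, -0.001]
contact_force: [-0.1, -0.4, 0.7]
gripper_width: 0.001
```

>>> carry_out(
  moves=[
    [0,0,-0.002,0,0,0,0],
    [0,0,-0.004,0,0,0,0],
    [0,0,-0.004,0,0,0,0],
  ],
)

```text
time: 11.85
tool_pos: [0.5517, -0.275, 0.0793]
tool_rot: [0.0, 0.988, -0.151, -0.001]
contact_force: [-2.0, -3.0, -0.3]
gripper_width: 0.002
```

>>> carry_out(
  moves=[
    [0,0,-0.002,0,0,0,0],
    [0,0,-0.004,0,0,0,0],
    [0,0,-0.004,0,0,0,0],
  ],
)

```text
time: 12.1
tool_pos: [0.5519, -0.2746, 0.0794]
tool_rot: [0.002, 0.988, -0.151, -0.001]
contact_force: [-4.2, -5.3, -1.2]
gripper_width: -0.001
```

>>> carry_out(
  moves=[
    [0,0,-0.002,0,0,0,0],
    [0,0,-0.004,0,0,0,0],
    [0,0,-0.004,0,0,0,0],
  ],
)

```text
time: 12.35
tool_pos: [0.552, -0.2742, 0.0795]
tool_rot: [0.003, 0.988, -0.151, -0.001]
contact_force: [-5.0, -10.5, -2.1]
gripper_width: 0.0
```

>>> carry_out(
  moves=[
    [0,0,0.03,0,0,0,0],
    [0,0,0.09,0,0,0,0],
    [0,0,0.15,-0.08,0,0,0],
    [0,-0.05,0.17,-0.18,0,0,0],
    [0,-0.15,0.17,-0.25,0,0,0],
    [0,-0.2,0.17,-0.25,0,0,0],
    [0,-0.2,0.17,-0.25,0,0,0],
    [0,-0.2,0.17,-0.25,0,0,0],
  ],
)

```text
time: 13.02
tool_pos: [0.4565, -0.3125, 0.1808]
tool_rot: [0.0, 0.988, -0.152, 0.002]
contact_force: [0.5, 0.0, -1.0]
gripper_width: 0.0
```

Run:
```python
from h import *
to(0,0,100)
f=manip.grab_frame("wrist");a=f[0:260,80:480,::-1]
f=manip.grab_frame("scene");b=f[150:290,215:400,::-1]
cv2.imwrite("pics/fin.png",np.hstack([cv2.resize(a,(430,300)),cv2.resize(b,(370,300))]))
```

```text
t 13.02 blk mm [-86.7 -44.7 180.8] g 0.0 F [ 0.5  0.2 -1. ]
row [ 0.217 -0.11   0.203] [-0.001 -0.006  0.012]
```

View pics/fin.png

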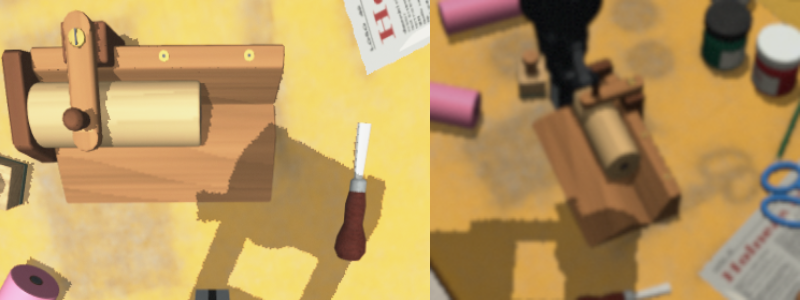

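Run:
```python
from h import *
C=cam("wrist");s,p,T,B=st();print(np.degrees(np.arcsin(T.as_matrix()[1,0])),q[2])
g=lambda P:(proj(pl(P,q),C)-[80,0])*[430/400,300/260]
for a in (1.57,1.5,1.4): 
  d=np.array([-np.sin(a),-np.cos(a)])
  print(a,g([[34,40,72],[*(np.array([34,40])+46*d),95],[*(np.array([34,40])+65*d),72]]).round(0).tolist())
print("blank near top",g([[-8,-35,56],[-8,-40,56]]).round(0).tolist())
f=manip.grab_frame("wrist");cv2.imwrite("pics/fin2.png",cv2.resize(f[20:160,80:280,::-1],(800,560),interpolation=cv2.INTER_CUBIC))
```

```text
-17.432556585692147 -0.31117642883063706
1.57 [[77.0, 34.0], [70.0, 117.0], [85.0, 150.0]]
1.5 [[77.0, 34.0], [75.0, 116.0], [92.0, 150.0]]
1.4 [[77.0, 34.0], [83.0, 115.0], [102.0, 148.0]]
blank near top [[200.0, 112.0], [208.0, 112.0]]
```

View pics/fin2.png

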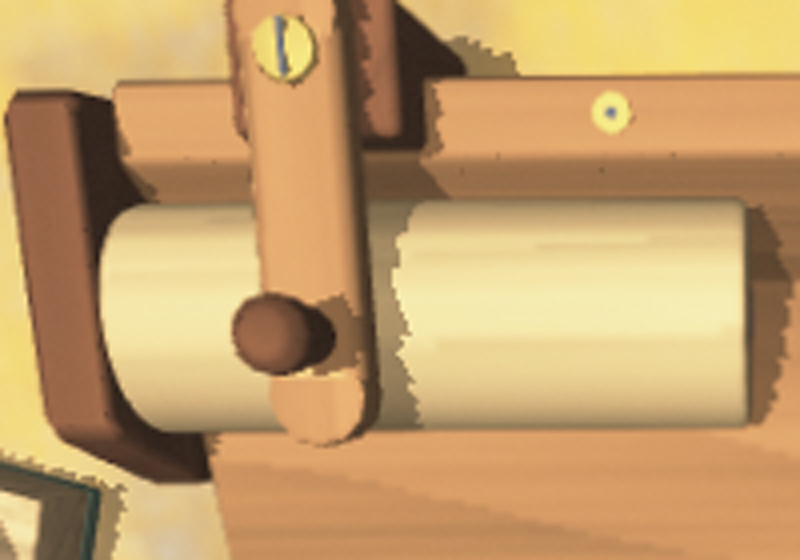

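```bash
python3 -c "
from plant import manip
print(manip.job_done())"
```

```text
the job is handed in; nothing more can be done
None
```

The job is done and handed in, at about 13 s on the robot's clock out of the 64 s allowed. No force reading went above about 21 N.

- **Rolling:** I pushed the blank with both open fingers along its side, up the ramp and over the crest. It dropped into the V by itself.
- **End stop:** I pushed the blank along the V by its end with shut fingers. At the stop the force rose to about 20 N and it stopped moving.
- **Turn button:** I swung the button round by its peg until it met its own stop, where the push force rose to about 11 N. Then I backed the arm well clear.

**Last checks:** the final close-up shows the blank lying in the V with its end against the stop board. The button lies across the top of the blank, and the gouge and stamp look undisturbed. I did not check the lino block again, but the arm never went near it.

**Small disagreement:** reading the button's angle off the picture gives about 1.53–1.54 rad rather than 1.57. That is within my pixel and calibration error, and the force rise at the peg says it is on its stop.

I viewed 11 pictures, one over the budget of 10.

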